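# Empty the cut-off machine's catch tray into the tote

## Task

Collect the three finished blue housings from the machine's catch tray into the yellow tote, one into each of its three empty cells, lying flat on the cell's floor with the marked face up, as they lie in the tray; the housing already in the tote stays in its cell. Set each one down without dropping it, leave the two dark steel bar ends in the tray, and do not knock or shift the bottle and the jar standing in between.

Things in the scene. Friction and masses are not known exactly. Their poses are not given: they have to be found in the camera images.
- housing1: blue rectangular sensor housing, solid block 48 (own x) x 30 (own y) x 36 (z) mm, 0.09 to 0.17 kg, a dark bore mark and a 6 mm high brass stud (for show, not to grip) on top; origin at the centre of its underside. Finished part, starts flat in the catch tray, with housing2 alongside one of its long sides, only a few mm away.
- housing2: blue rectangular sensor housing, solid block 48 (own x) x 30 (own y) x 36 (z) mm, 0.09 to 0.17 kg, a dark bore mark and a 6 mm high brass stud (for show, not to grip) on top; origin at the centre of its underside. Finished part, starts flat in the catch tray between housing1 (alongside) and a bar end (at one short side).
- housing3: blue rectangular sensor housing, solid block 48 (own x) x 30 (own y) x 36 (z) mm, 0.09 to 0.17 kg, a dark bore mark and a 6 mm high brass stud (for show, not to grip) on top; origin at the centre of its underside. Finished part, starts flat in the catch tray, with a bar end a few mm off one of its short sides.
- housing4: blue rectangular sensor housing, solid block 48 (own x) x 30 (own y) x 36 (z) mm, 0.09 to 0.17 kg, a dark bore mark and a 6 mm high brass stud (for show, not to grip) on top; origin at the centre of its underside. Finished earlier; it already lies in cell0 of the tote.
- bar_end1: waste: dark steel bar end, an upright cylinder of diameter 28 mm and height 32 mm, 0.15 kg, loose in the catch tray, where it must stay; origin at the centre of its underside. It stands a few mm off one of housing3's short sides.
- bar_end2: waste: dark steel bar end, an upright cylinder of diameter 28 mm and height 32 mm, 0.15 kg, loose in the catch tray, where it must stay; origin at the centre of its underside. It stands a few mm off one of housing2's short sides.
- machine: bench-top cut-off machine, fixed. Origin: on the bench under the centre of its open steel catch tray, inside 320 (x) x 210 (y) mm, walls 5 mm thick, 26 mm high, floor 5 mm above the bench. Its white housing, 220 mm high, 500 mm long in x, stands at y = +175 to +455 mm.
- chute_lip (a point): middle of the lower edge of the machine's fixed sheet-metal chute, 7 mm inside the tray's +y wall and 47 mm above the bench; the chute is 104 mm wide (machine's x) and rises from here at 0.5 rad towards the housing (machine's +y), with side flanges 20 mm high. Same axes as the machine.
- tote: yellow plastic tote, 194 x 194 mm outside, loose on the bench, 0.8 kg, any yaw; origin at the centre of its underside. Outer walls 5 mm thick and 30 mm high, a cross-shaped divider 4 mm thick and 22 mm high parts it into four cells, floor 5 mm above the bench.
- cell0 (a point): centre of the floor of one of the tote's four square cells (90 x 90 mm inside); same axes as the tote. Already holds housing4.
- cell1 (a point): centre of the floor of one of the tote's four square cells (90 x 90 mm inside); same axes as the tote. Empty at the start.
- cell2 (a point): centre of the floor of one of the tote's four square cells (90 x 90 mm inside); same axes as the tote. Empty at the start.
- cell3 (a point): centre of the floor of one of the tote's four square cells (90 x 90 mm inside); same axes as the tote. Empty at the start.
- bottle: bystander: white bottle with a red cap, diameter 68 mm, 200 mm high, standing loose between tray and tote; origin at the centre of its underside.
- jar: bystander: glass jar with a blue cap, diameter 68 mm, 100 mm high, standing loose between tray and tote; origin at the centre of its underside.

How it is judged:
By the outcome, as a careful person would: the job done as asked, in the order asked, and still so for the second after the job is handed in, with the robot touching nothing.
It also fails if it takes over 72 s, if anything falls off the work surface, if the arm or the gripper's body presses on something with over 40 N, if the wrist force passes 120 N, or if a joint passes its speed limit or range.

## Robot

A 7-joint arm with a two-finger parallel gripper is mounted at the origin on the work surface. World frame = base frame: x ahead of the robot, y to its left, z up, the work surface at z = 0. Lengths are in m, angles in rad, forces in N, time in s.
With the tool pointing down it reaches from about 0.35 to 0.9 m from the base axis. Payload 19.9 kg.
Tool frame: the origin (TCP) lies between the finger pads; the fingertips stand 19 mm ahead of it and the grasp point (between the pads) is the TCP; z points along the fingers, y is the line along which they close (so a half turn about z gives the same grasp; the last joint's range is limited). The gripper opens to 94 mm and grips with 3 to 60 N. Pads are 16 mm wide; open, the fingers measure 119 mm over their backs; the gripper's body (75 mm by 177 mm) begins 78 mm behind the grasp point.
Start: joints at [-1.183, 0.417, -0.01, 1.614, 0.005, 1.111, -0.053], TCP at [0.26, 0.568, 0.188] pointing down, gripper open.
Joint ranges: [-2.81, 2.81], [-0.39, 2.02], [-1.27, 1.25], [0.06, 2.57], [-1.19, 4.33], [0.19, 2], [-2.82, 2.82]. Speed limits (rad/s): [1.89, 1.89, 2.39, 2.39, 3.01, 3.01, 3.01].

## Interface

Orientations are given as a 3x3 rotation matrix whose columns are the frame's x, y, z axes.
In Python, from rig import robot gives the robot as it stands. Calls block until the motion is done:
- robot.move_ptp(position, orientation): joint-space move of the TCP to a pose.
- robot.move_linear(position, velocity=0.15, frame=None, threshold=None): straight line of the TCP; frame=None keeps the orientation; velocity is the mean speed in m/s. With threshold (N) it stops when the force on the tool has changed by that much, and returns True; else False.
- robot.goto_joints(angles): joint-space move.
- robot.gripper_to(opening): finger opening in m; the grip force is fixed at half the most; returns when the fingers have stopped.
- robot.pause(seconds).
- robot.ik(position, orientation): joint angles nearest the present ones, or None.
- robot.get_state(): the state.
- robot.grab_frame(name): name is "scene" or "top" or "wrist"; returns the picture (480x640x3 uint8, red, green, blue); there is no depth.
- robot.camera_info(name): a dict with "fx", "fy", "cx", "cy" (pixels), "rvec" (rotation vector, rad) and "tvec" (3), from world to camera coordinates, as OpenCV has them. Camera axes: x right, y down, z forward; pixel columns grow to the right and rows downward; lengths in m; the calibration is good to about 2 mm. A picture is of the moment at which its call begins: read the wrist's pose just before it. camera_info takes no time and is no camera call; for the wrist camera it gives the pose at the moment of the call.
A pose or a line that the arm cannot do raises robot.PlanningError and nothing moves.
- robot.sign_off(): hands the job in; it is judged then, once.
The state is a dict: "time": time; "qpos": joint angles; "joint_vel": joint speeds; "effort": joint torques, N m; "ee_pos": TCP position; "tool_rot": TCP orientation; "force": force on the tool from outside, world axes, zero at the start; "moment": the same for the moment, N m; "opening": finger opening in m; "grasp_force": force on a finger pad.
Only numpy, scipy, OpenCV 4.12 (cv2) and the standard library are available. Lean on these libraries where they do the work, as an engineer would, in place of code of your own. Each camera call takes 0.05 s, during which the arm holds its last target. There are 200 camera calls.

## Working session

There is one attempt and no reset: what is moved stays moved. The work goes in short steps, each a Python script; the robot and the scene stay as the last script left them, time stands still between calls to the robot, and variables do not carry over. Pictures are saved under pics/ and viewed, at most 10 in all, crops included, and the job is handed in when it is done.

```bash
ls; mkdir -p pics
python3 - <<'E'
from rig import robot
import cv2,numpy as np
for n in ["scene","top","wrist"]:
    c=robot.camera_info(n); R=cv2.Rodrigues(np.array(c["rvec"],float))[0]; print(n,c["fx"],c["cx"],c["cy"],"pos",(-R.T@np.array(c["tvec"])).round(3),"fwd",R[2].round(2),"right",R[0].round(2))
    cv2.imwrite(f"pics/{n}0.png",robot.grab_frame(n)[...,::-1])
s=robot.get_state();print(s["time"],s["ee_pos"],s["tool_rot"],s["force"])
E
```

```text
pics
scene 451.79710802756495 320.58744287931717 237.48182245792296 pos [ 1.045 -0.012  0.638] fwd [-0.67  0.02 -0.74] right [0.   1.   0.02]
top 492.15937008604243 332.27659838809 236.1274789768661 pos [0.335 0.007 0.878] fwd [ 0.22  0.02 -0.98] right [ 0.12 -0.99  0.  ]
wrist 369.9917891176156 321.5768997687417 236.56462843371708 pos [0.185 0.602 0.383] fwd [ 0.26 -0.12 -0.96] right [ 0.42  0.91 -0.  ]
0.15 [0.26029474 0.56790439 0.18789928] [[-9.09060609e-01  4.16663796e-01 -3.01371090e-04]
 [ 4.16663899e-01  9.09060224e-01 -8.39034816e-04]
 [-7.56309612e-05 -8.88303953e-04 -9.99999603e-01]] [ 0.00136294 -0.48069186 -0.33769389]
```

View pics/top0.png

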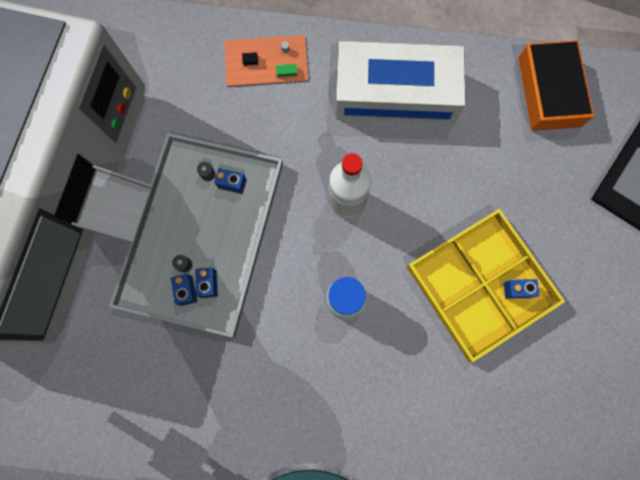

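View pics/scene0.png

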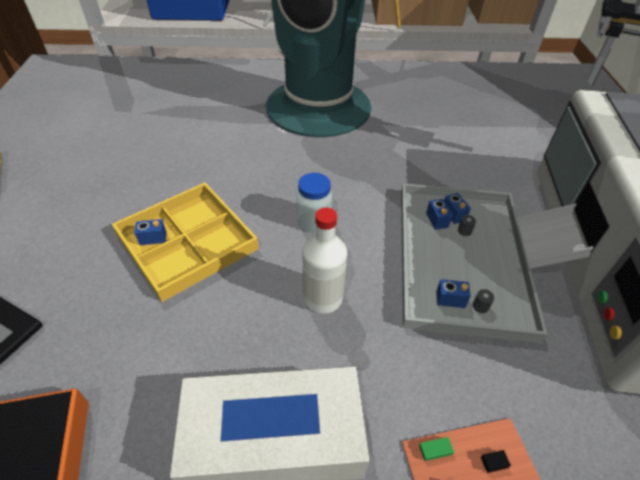

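The top view shows the tray with its housing pair at about (183,290) and (205,282), with a bar end at (181,263). The third housing is at (231,179) with a bar end at (206,171). The bottle is at (350,180), the jar at (346,296) and the tote at (487,285), with housing4 in its right cell. The scene view agrees with this.

Next I'll get rough positions, then take close wrist views.

```bash
cat > h.py <<'E'
import cv2,numpy as np
from rig import robot
def ray(c,px,z):
    """pixel(s) -> world points on plane z"""
    px=np.atleast_2d(px).astype(float); R=cv2.Rodrigues(np.array(c["rvec"],float))[0]; o=-R.T@np.array(c["tvec"],float).ravel()
    d=np.c_[(px[:,0]-c["cx"])/c["fx"],(px[:,1]-c["cy"])/c["fy"],np.ones(len(px))]@R
    return o+d*((z-o[2])/d[:,2])[:,None]
def down(yaw):
    """tool pointing down, closing line (tool y) at angle yaw in the world xy plane"""
    y=np.array([np.cos(yaw),np.sin(yaw),0]); z=np.array([0,0,-1.]); return np.c_[np.cross(y,z),y,z]
def shot(name,fn):
    c=robot.camera_info(name); im=robot.grab_frame(name); cv2.imwrite(f"pics/{fn}.png",im[...,::-1]); np.save(f"pics/{fn}.npy",c,allow_pickle=True); return c,im
E
python3 - <<'E'
from h import *
c=robot.camera_info("top")
for n,p,z in [("h_left",(183,290),.041),("h_right",(205,282),.041),("barA",(181,262),.037),("h3",(231,179),.041),("barB",(205,170),.037),("bottlecap",(352,162),.2),("jar",(346,294),.1),
 ("toteT",(499,212),.03),("toteR",(564,299),.03),("toteB",(473,361),.03),("toteL",(409,266),.03),("h4",(522,288),.041),
 ("trayTL",(171,136),.031),("trayTR",(281,160),.031),("trayBR",(234,335),.031),("trayBL",(113,306),.031)]:
    print(n,ray(c,p,z)[0].round(3))
for p in [(.45,.3),(.6,.2),(.5,-.2)]:
  for yaw in np.arange(-3,3.1,.75): 
    q=robot.ik([*p,.2],down(yaw)); print(p,round(yaw,2),None if q is None else np.round(q,1)[[0,4,5,6]])
E
```

```text
h_left [0.4   0.267 0.041]
h_right [0.418 0.232 0.041]
barA [0.447 0.281 0.037]
h3 [0.606 0.219 0.041]
barB [0.618 0.269 0.037]
bottlecap [0.602 0.008 0.2  ]
jar [ 0.42  -0.008  0.1  ]
toteT [ 0.606 -0.264  0.03 ]
toteR [ 0.464 -0.382  0.03 ]
toteB [ 0.342 -0.233  0.03 ]
toteL [ 0.489 -0.112  0.03 ]
h4 [ 0.473 -0.306  0.041]
trayTL [0.678 0.345 0.031]
trayTR [0.656 0.137 0.031]
trayBR [0.336 0.171 0.031]
trayBL [0.359 0.384 0.031]
(0.45, 0.3) -3.0 [-0.5  0.1  1.1  2.6]
(0.45, 0.3) -2.25 [-1.5 -0.4  1.1 -2.5]
(0.45, 0.3) -1.5 [-1.1 -0.2  1.1 -2. ]
(0.45, 0.3) -0.75 [-1.  -0.1  1.1 -1.3]
(0.45, 0.3) 0.0 [-0.9 -0.1  1.1 -0.6]
(0.45, 0.3) 0.75 [-0.8 -0.1  1.1  0.2]
(0.45, 0.3) 1.5 [-0.7 -0.   1.1  0.9]
(0.45, 0.3) 2.25 [-0.6  0.   1.1  1.6]
(0.45, 0.3) 3.0 [-0.5  0.1  1.1  2.3]
(0.6, 0.2) -3.0 [0.3 0.6 1.3 2.5]
(0.6, 0.2) -2.25 [-1.1 -0.6  1.3 -2.1]
(0.6, 0.2) -1.5 [-0.8 -0.3  1.2 -1.6]
(0.6, 0.2) -0.75 [-0.8 -0.2  1.2 -0.9]
(0.6, 0.2) 0.0 [-0.7 -0.2  1.1 -0.2]
(0.6, 0.2) 0.75 [-0.6 -0.1  1.1  0.5]
(0.6, 0.2) 1.5 [-0.5 -0.1  1.1  1.2]
(0.6, 0.2) 2.25 [-0.4 -0.   1.1  1.9]
(0.6, 0.2) 3.0 [-0.3  0.   1.1  2.6]
(0.5, -0.2) -3.0 [-0.5 -0.4  1.1 -2.3]
(0.5, -0.2) -2.25 [-0.5 -0.4  1.1 -1.5]
(0.5, -0.2) -1.5 [-0.5 -0.4  1.1 -0.8]
(0.5, -0.2) -0.75 [-0.5 -0.4  1.1 -0.1]
(0.5, -0.2) 0.0 [-0.4 -0.3  1.1  0.6]
(0.5, -0.2) 0.75 [-0.4 -0.3  1.1  1.4]
(0.5, -0.2) 1.5 [-0.4 -0.3  1.1  2.1]
(0.5, -0.2) 2.25 [-0.3 -0.3  1.1  2.8]
(0.5, -0.2) 3.0 [-0.5 -0.4  1.1 -2.6]
```

Run:
```python
from h import *
robot.move_linear([.26,.568,.33],velocity=.25)
robot.move_ptp([.40,.25,.25],down(.15))
robot.move_linear([.40,.25,.19],velocity=.25)
c,im=shot("wrist","w1"); cv2.imwrite("pics/w1v.png",cv2.resize(im[...,::-1],(800,600),interpolation=cv2.INTER_CUBIC))
s=robot.get_state();print(s["time"],s["ee_pos"],np.round(s["qpos"],2),s["force"])
for p in [(.40,.267),(.418,.232),(.447,.281),(.606,.219)]:
  R=cv2.Rodrigues(c["rvec"])[0];v=R@[*p,.041]+c["tvec"]; print((v[:2]/v[2]*c["fx"]+[c["cx"],c["cy"]]).round())
```

```text
2.65 [0.40042034 0.25079532 0.19122197] [-0.91  0.14  0.31  1.99 -0.05  1.02 -0.42] [0.91342601 0.85794529 0.97367344]
[325. 200.]
[338. 238.]
[377. 193.]
[520. 277.]
```

View pics/w1v.png

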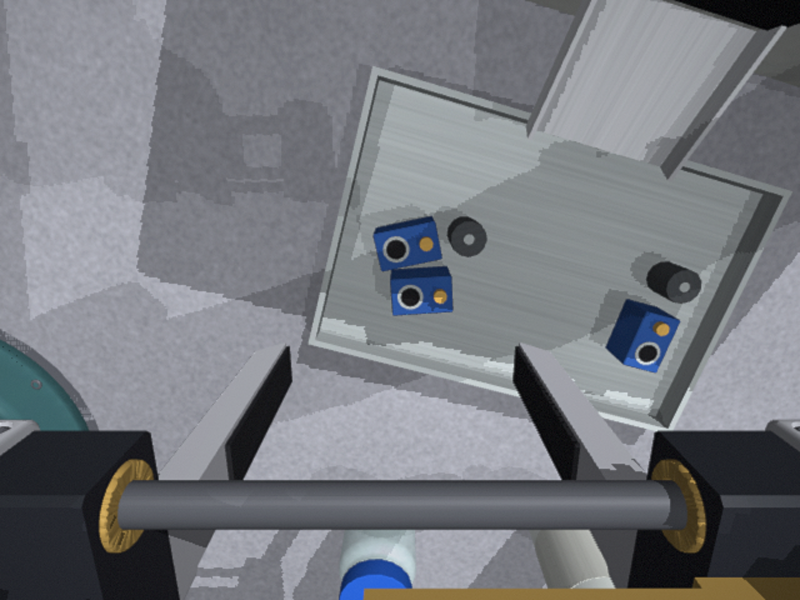

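The wrist view shows the pair, in 800x600 pixels, at (408,243) for housing2 and (421,291) for housing1. The bar end sits at (467,236), at housing2's +x end. Housing3 is at (645,335), with its bar end at (675,282). I'll fit the top faces next.

```bash
cat >> h.py <<'E'
def faces(c,im,vmin,z=.041,fn=None,amin=150):
    """bright-blue top faces -> list of (x,y,long-axis angle,(L,W) mm)"""
    h=cv2.cvtColor(im,cv2.COLOR_RGB2HSV); m=cv2.inRange(h,(100,90,vmin),(125,255,255)); m=cv2.morphologyEx(m,cv2.MORPH_OPEN,np.ones((2,2)))
    out=[]
    if fn: cv2.imwrite(fn,m)
    n,lab,st,_=cv2.connectedComponentsWithStats(m)
    for i in range(1,n):
        if st[i,4]<amin: continue
        v,u=np.nonzero(lab==i); p=cv2.convexHull(np.c_[u,v].astype(np.float32))[:,0]
        P=ray(c,p,z)[:,:2]*1000; (cx,cy),_,_=r=cv2.minAreaRect(P.astype(np.float32)); b=cv2.boxPoints(r)
        e=max(b[1]-b[0],b[2]-b[1],key=np.linalg.norm); a=(np.arctan2(e[1],e[0])+np.pi/2)%np.pi-np.pi/2
        out.append((cx/1000,cy/1000,a,np.round(sorted(r[1]),1),p.mean(0).round()))
    return out
E
python3 - <<'E'
from h import *
im=cv2.imread("pics/w1.png")[...,::-1]; c=np.load("pics/w1.npy",allow_pickle=True).item()
h=cv2.cvtColor(im,cv2.COLOR_RGB2HSV); m=cv2.inRange(h,(100,90,30),(125,255,255)); m[320:]=0
print(np.histogram(h[...,2][m>0],bins=np.arange(30,256,15)))
for vm in (90,110,125,140):
    for f in faces(c,im,vm): print(vm,np.round(f[:3],4),*f[3:])
im=cv2.imread("pics/top0.png")[...,::-1]
for vm in (60,100): 
  for f in faces(robot.camera_info("top"),im,vm,amin=60): print("top",vm,np.round(f[:3],4),*f[3:])
E
```

```text
(array([   0,  168, 1237,   87,  147, 1322,  286,  774,  220,   59,  115,
          2,    0,    0,    0]), array([ 30,  45,  60,  75,  90, 105, 120, 135, 150, 165, 180, 195, 210,
       225, 240, 255]))
90 [0.4015 0.2691 0.3597] [29.5 47.3] [327. 198.]
90 [0.4182 0.2325 0.2152] [29.3 47.3] [334. 235.]
90 [0.6064 0.2214 1.4598] [29.8 47.3] [521. 272.]
90 [ 0.4155 -0.0514  0.4155] [42.7 71.5] [300. 460.]
110 [0.401  0.2693 0.3586] [28.4 46.5] [326. 196.]
110 [0.4183 0.232  0.2188] [28.3 46.7] [338. 235.]
110 [0.6064 0.2213 1.4598] [29.6 47. ] [522. 270.]
110 [ 0.4155 -0.0514  0.4155] [42.7 71.5] [303. 460.]
125 [0.3957 0.2756 0.3958] [12.6 41.2] [320. 189.]
125 [0.4121 0.2245 0.1507] [16.4 30.5] [333. 246.]
125 [0.6066 0.221  1.4598] [29.1 46.5] [523. 271.]
125 [ 0.4152 -0.0514  0.4369] [42.4 71.6] [305. 462.]
140 [0.4117 0.2245 0.1507] [16.4 29.4] [328. 246.]
140 [ 0.6045  0.2018 -0.0391] [ 9.3 28.7] [513. 292.]
140 [ 0.4159 -0.0519  0.4448] [40.6 70.3] [301. 463.]
top 60 [ 0.8527 -0.0653 -1.4926] [ 50.5 122.4] [395.  73.]
top 60 [ 0.7682 -0.068  -1.4928] [ 15.4 199.9] [400. 114.]
top 60 [0.6019 0.2212 1.466 ] [36.9 52. ] [229. 179.]
top 60 [0.4159 0.233  0.1734] [32.3 50.7] [204. 285.]
top 60 [0.3998 0.2686 0.3604] [29.9 48.8] [182. 290.]
top 60 [ 0.4228 -0.0117 -1.4498] [62.6 62.9] [347. 295.]
top 60 [ 0.4702 -0.3059 -1.4499] [29.  57.5] [520. 290.]
top 100 [ 0.8527 -0.0653 -1.4926] [ 50.5 122.4] [395.  73.]
top 100 [0.6059 0.2215 1.4369] [29.3 47.1] [231. 179.]
top 100 [0.4184 0.2274 0.1738] [16.9 47.6] [208. 284.]
top 100 [ 0.4228 -0.0117 -1.4498] [62.6 62.9] [347. 295.]
top 100 [ 0.4716 -0.3102 -1.4499] [27.3 48.5] [523. 289.]
```

```bash
cat >> h.py <<'E'
ZC=.30; ZG=.028
def report(t):
    s=robot.get_state(); print(t,"t",round(s["time"],2),"pos",np.round(s["ee_pos"],4),"open",round(s["opening"],4),"grip",round(s["grasp_force"],1),"F",np.round(s["force"],1))
def pick(x,y,yaw,opening):
    robot.gripper_to(opening)
    robot.move_ptp([x,y,.11],down(yaw)); robot.move_linear([x,y,ZG+.035],velocity=.15)
    hit=robot.move_linear([x,y,ZG],velocity=.05,threshold=6); report(f"down hit={hit}")
    if hit: return False
    robot.gripper_to(0.0); report("closed")
    robot.move_linear([x,y,.10],velocity=.12); robot.move_linear([x,y,ZC],velocity=.3); report("lifted"); return True
E
python3 - <<'E'
from h import *
ok=pick(.4182,.2325,.21,.068)
if ok:
    robot.move_linear([.40,.06,.30],velocity=.3)
    robot.move_ptp([.375,-.12,.30],down(-2.486))
    c,im=shot("wrist","w2"); report("view")
E
```

```text
down hit=False t 5.0 pos [0.4183 0.2325 0.0281] open 0.068 grip 0.0 F [-0.7  0.7 -0.3]
closed t 6.09 pos [0.4182 0.2325 0.028 ] open 0.0004 grip 0.0 F [-0.2 -0.1  0.4]
lifted t 7.66 pos [0.4178 0.2323 0.2988] open 0.0006 grip 0.0 F [-0.4  1.  -1. ]
view t 10.46 pos [ 0.3751 -0.1197  0.3   ] open 0.0004 grip 0.0 F [-0.4  0.4  0.7]
```

View pics/w2.png

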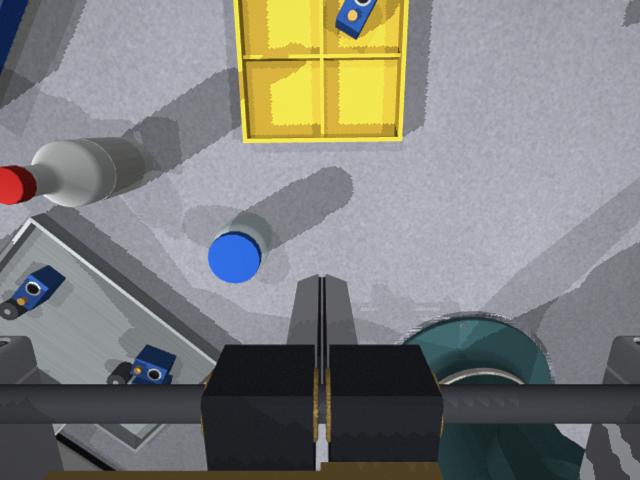

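The gripper closed on nothing (opening 0). The wrist view shows the tote centred near (322,56), the jar at (235,255), and the tray at lower left with two housings visible. I need to see where housing1 is now and check how the TCP projects.

Run:
```python
from h import *
c,im=shot("top","t2"); cv2.imwrite("pics/t2c.png",cv2.resize(im[120:350,90:400,::-1],(800,594),interpolation=cv2.INTER_CUBIC))
for f in faces(c,im,60,amin=60): print("top",np.round(f[:3],4),*f[3:])
s=robot.get_state(); c=robot.camera_info("wrist"); R=cv2.Rodrigues(c["rvec"])[0]
for d in (0,.019):
    v=R@(s["ee_pos"]+s["tool_rot"][:,2]*d if 1 else 0)+c["tvec"]; print(v[:2]/v[2]*c["fx"]+[c["cx"],c["cy"]])
```

```text
top [ 0.8527 -0.0653 -1.4942] [ 50.6 122.3] [393.  74.]
top [ 0.7681 -0.068  -1.492 ] [ 15.2 199.9] [400. 114.]
top [0.6016 0.2194 1.4624] [36.6 55.5] [231. 181.]
top [0.4156 0.2322 0.1818] [33.9 49.9] [205. 286.]
top [0.3992 0.2675 0.3457] [31.4 50.9] [182. 288.]
top [ 0.4228 -0.0117 -1.4501] [62.6 62.9] [345. 295.]
[320.49634123 279.4127564 ]
[320.57446366 267.37189355]
```

View pics/t2c.png

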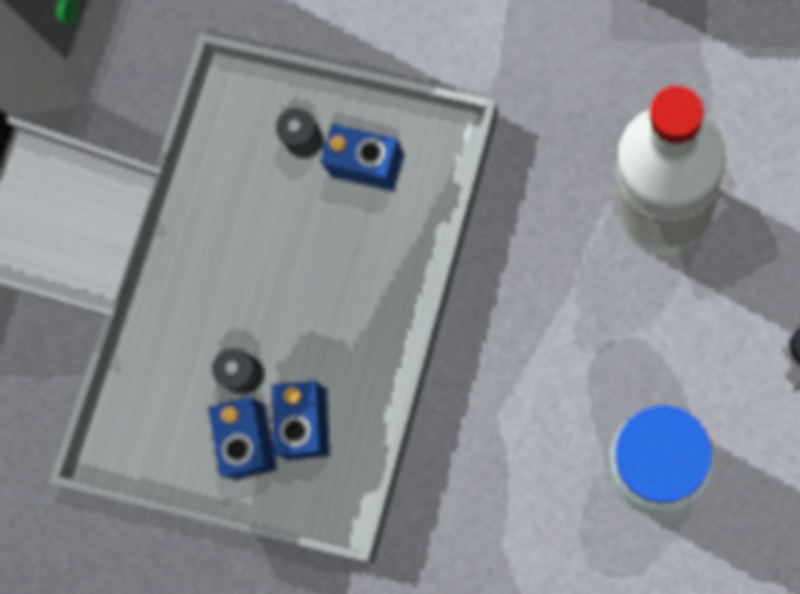

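The view from above shows nothing moved. Housing1 is still at about (299,420) in the crop, with the bar ends, bottle and jar where they were. In both wrist images the fingertips lie nearer the camera than specified: a 94 mm gap spans about 180 px, so their depth is about 0.193 m, not 0.229 m. The real fingers therefore seem about 36 mm shorter, and they closed just above the part. I'll confirm by touching the tray floor softly while straddling housing1, then grip.

```bash
cat > p.py <<'E'
from h import *
def pick2(x,y,yaw,opening,zlow,guard=True):
    """straddle; feel for the tray floor (or go to the known height), grip, lift"""
    robot.gripper_to(opening); robot.move_ptp([x,y,.12],down(yaw)); robot.move_linear([x,y,.03],velocity=.15)
    hit=robot.move_linear([x,y,zlow],velocity=.03,threshold=5); report(f"low hit={hit}")
    z=robot.get_state()["ee_pos"][2]
    if hit: z+=.003; robot.move_linear([x,y,z],velocity=.03)
    robot.gripper_to(0.0); report("closed")
    return z
def lift(x,y):
    robot.move_linear([x,y,.08],velocity=.12); robot.move_linear([x,y,.29],velocity=.3); report("lifted")
E
python3 - <<'E'
from p import *
x,y=.4182,.2325
robot.gripper_to(.068)
robot.move_ptp([x,y,.29],down(.21))
z=pick2(x,y,.21,.068,-.018); print("zgrip",z)
if robot.get_state()["opening"]>.04: lift(x,y)
E
```

```text
low hit=True t 16.38 pos [ 0.4181  0.2325 -0.0119] open 0.0677 grip 6.6 F [-3.  -0.3 13.8]
closed t 17.1 pos [ 0.4181  0.2324 -0.009 ] open 0.048 grip 30.0 F [ 0.4  0.3 -1.2]
zgrip -0.008887879434104257
lifted t 18.84 pos [0.4176 0.2322 0.2883] open 0.048 grip 30.0 F [-0.5 -0.1 -1.7]
```

Contact with the tray floor came at TCP z = -0.012, so the short fingers are confirmed, and housing1 is now held (opening 48 mm). Now I'll refine the tote pose from the stored images.

Run:
```python
from h import *
for n in ("w2","top0"):
    im=cv2.imread(f"pics/{n}.png"); c=np.load("pics/w2.npy",allow_pickle=True).item() if n=="w2" else robot.camera_info("top")
    m=cv2.inRange(cv2.cvtColor(im,cv2.COLOR_BGR2HSV),(20,120,60),(35,255,255)); 
    if n=="w2": m[300:]=0
    k=max(cv2.findContours(m,cv2.RETR_EXTERNAL,cv2.CHAIN_APPROX_NONE)[0],key=cv2.contourArea)[:,0]
    P=ray(c,cv2.convexHull(k)[:,0],.03)[:,:2]*1000
    r=cv2.minAreaRect(P.astype(np.float32)); print(n,len(k),r,k.min(0),k.max(0)); print(cv2.boxPoints(r))
```

```text
w2 669 ((461.91387939453125, -233.31301879882812), (193.9624786376953, 152.3467559814453), 38.05436706542969) [233   0] [408 142]
[[ 338.59436 -233.11221]
 [ 432.50226 -353.07404]
 [ 585.2334  -233.51382]
 [ 491.3255  -113.552  ]]
top0 373 ((475.2183532714844, -245.36558532714844), (194.80343627929688, 199.92489624023438), 38.29159164428711) [408 210] [564 361]
[[ 336.82782 -227.26465]
 [ 460.71408 -384.17917]
 [ 613.6089  -263.46652]
 [ 489.72263 -106.552  ]]
```

```bash
cat >> p.py <<'E'
C=np.array([.4752,-.249]); U=np.array([np.cos(.664),np.sin(.664)]); V=np.array([U[1],-U[0]])
CELL=dict(L=C+.047*U-.047*V,T=C+.047*U+.047*V,B=C-.047*U-.047*V)
PY=.664-np.pi/2
def place(cell,zg,opening):
    x,y=CELL[cell]; robot.move_ptp([x,y,.29],down(PY)); report("over "+cell)
    robot.move_linear([x,y,.09],velocity=.3); robot.move_linear([x,y,zg+.008],velocity=.12); robot.pause(.1)
    hit=robot.move_linear([x,y,zg-.006],velocity=.02,threshold=3.5); report(f"set hit={hit}")
    robot.gripper_to(opening); report("open")
    robot.move_linear([x,y,.06],velocity=.1); robot.move_linear([x,y,.29],velocity=.4)
E
python3 - <<'E'
from p import *
place("L",-.009,.056)
c,im=shot("wrist","w3"); report("end")
c,im=shot("top","t3"); cv2.imwrite("pics/t3c.png",cv2.resize(im[130:370,310:600,::-1],(725,600),interpolation=cv2.INTER_CUBIC))
E
```

```text
over L t 20.39 pos [ 0.4837 -0.1817  0.2898] open 0.048 grip 30.0 F [ 0.3 -0.7 -1.1]
set hit=True t 22.69 pos [ 0.4832 -0.183  -0.0093] open 0.0479 grip 30.0 F [ 1.1 -0.7  1.6]
open t 23.07 pos [ 0.483  -0.1828 -0.0093] open 0.0562 grip 0.0 F [ 0.2 -0.2  0.6]
end t 24.68 pos [ 0.4827 -0.1827  0.2889] open 0.056 grip 0.0 F [-0.6 -0.2 -1. ]
```

View pics/t3c.png

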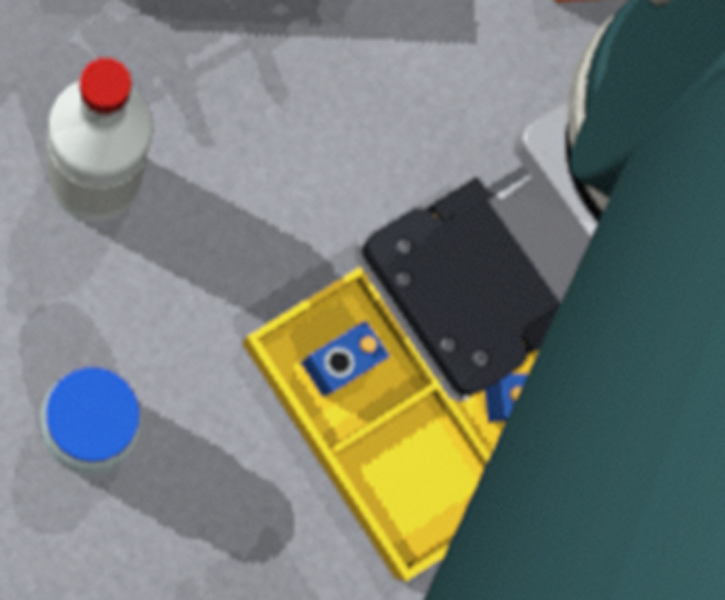

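Housing1 lies flat in its cell at (347,358) in the crop, stud up. The bottle at (100,130) and the jar at (90,412) are undisturbed. Housing2 is next, with a re-measurement from hover before the grip.

```bash
cat >> p.py <<'E'
def refine(x,y,long_ang,yaw,opening,fn):
    robot.gripper_to(opening) ; robot.move_ptp([x,y,.29],down(yaw)); robot.pause(.2)
    c,im=shot("wrist",fn); g=[f for f in faces(c,im,90) if np.hypot(f[0]-x,f[1]-y)<.012]
    for f in g: print("seen",np.round(f[:3],4),*f[3:])
    if len(g)==1 and abs(g[0][3][0]-30)<2.5 and abs(g[0][3][1]-48)<2.5:
        f=g[0]; return f[0],f[1],f[2]
    print("no good fit, using old"); return x,y,long_ang
E
python3 - <<'E'
from p import *
x,y,a=refine(.4015,.2691,.36,.36-np.pi/2,.052,"w4")
z=pick2(x,y,a-np.pi/2,.052,-.009)
if .026<robot.get_state()["opening"]<.034: lift(x,y); place("B",z,.045); report("end"); shot("wrist","w5")
E
```

```text
seen [0.4005 0.268  0.3488] [29. 47.] [321. 196.]
low hit=False t 30.11 pos [ 0.4006  0.2681 -0.0089] open 0.0515 grip 0.0 F [-0.2 -1.4  0.4]
closed t 30.58 pos [ 0.4005  0.2681 -0.0089] open 0.0295 grip 30.0 F [-0.1  0.2  2.1]
lifted t 32.33 pos [0.3999 0.2677 0.2883] open 0.0297 grip 30.0 F [-0.3  0.1 -1.1]
over B t 34.23 pos [ 0.4096 -0.2402  0.2898] open 0.0299 grip 30.0 F [ 0.2  0.2 -1.2]
set hit=True t 36.54 pos [ 0.4092 -0.2409 -0.0094] open 0.0297 grip 30.0 F [0.8 1.7 0.8]
open t 37.01 pos [ 0.409  -0.2408 -0.0093] open 0.045 grip 0.0 F [0.7 0.1 0.6]
end t 38.58 pos [ 0.409  -0.2408  0.2896] open 0.0446 grip 0.0 F [ 0.  -0.1 -1.2]
```

Run:
```python
from p import *
x,y,a=refine(.6064,.2214,1.46,1.46-np.pi/2,.052,"w6")
z=pick2(x,y,a-np.pi/2,.052,-.009)
if .026<robot.get_state()["opening"]<.034:
    lift(x,y); place("T",z,.045)
    robot.move_ptp([.375,-.12,.30],down(-2.486)); shot("wrist","w7")
    robot.move_ptp([.42,.2,.32],down(.2)); report("end")
    c,im=shot("top","t4"); print(robot.get_state()["time"])
    cv2.imwrite("pics/fin.png",np.hstack([cv2.resize(cv2.imread("pics/w7.png"),(400,300)),cv2.resize(im[...,::-1],(400,300))]))
    for f in faces(c,im,60,amin=60): print("top",np.round(f[:3],4),*f[3:])
```

```text
seen [0.6072 0.2209 1.4677] [28.9 46.9] [320. 196.]
low hit=False t 44.19 pos [ 0.6074  0.2209 -0.0088] open 0.052 grip 0.0 F [ 0.8  0.5 -0.1]
closed t 44.67 pos [ 0.6072  0.2209 -0.0089] open 0.03 grip 30.0 F [-1.3  0.3  1.5]
lifted t 46.41 pos [0.6066 0.2206 0.2879] open 0.0298 grip 30.0 F [ 0.  -0.4 -1.4]
over T t 48.17 pos [ 0.5419 -0.2556  0.2898] open 0.03 grip 30.0 F [-0.5  0.5 -1.6]
set hit=True t 50.48 pos [ 0.5413 -0.257  -0.0093] open 0.0299 grip 30.0 F [-0.   0.7  4.9]
open t 50.94 pos [ 0.5408 -0.2568 -0.0095] open 0.0452 grip 0.0 F [-0.4  0.4  0. ]
end t 56.09 pos [0.4202 0.1995 0.32  ] open 0.0451 grip 0.0 F [ 0.  -0.5 -0.3]
56.1417
top [ 0.8527 -0.0653 -1.4942] [ 50.5 122.3] [393.  74.]
top [ 0.7683 -0.068  -1.4928] [ 15.5 199.9] [400. 114.]
top [ 0.539  -0.2516  0.665 ] [38.3 45.4] [493. 246.]
top [ 0.4818 -0.1797 -0.9008] [27.5 51.9] [447. 275.]
top [ 0.4228 -0.0117 -1.4498] [62.6 62.9] [345. 295.]
top [ 0.4702 -0.3059 -1.4499] [29.  57.5] [520. 290.]
top [ 0.4083 -0.2368  0.6645] [34.9 47.9] [478. 319.]
```

View pics/t4.png

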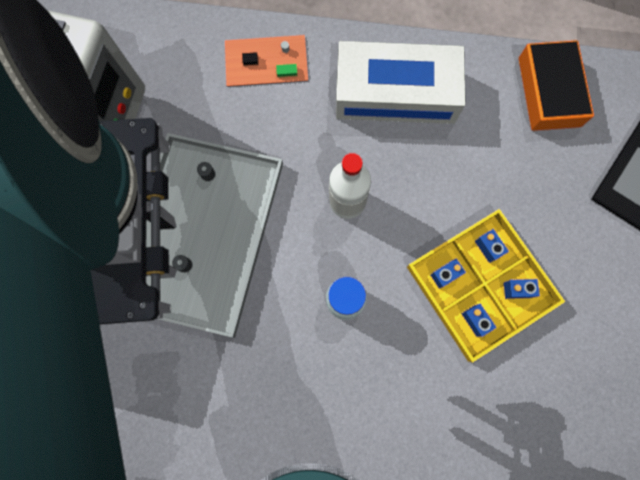

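The final view shows one housing per cell at (493,246), (447,272), (480,320) and (522,288), all stud up. Both bar ends are still in the tray at (206,171) and (182,263), and the bottle and jar are where they were. The arm is clear of everything.

```bash
python3 -c "
from rig import robot
print(robot.sign_off())"
```

```text
the job is handed in; nothing more can be done
None
```

The three housings are in the tote's three empty cells, flat with the marked face up. The bar ends, bottle, jar and the housing already there look unmoved, and I handed in at about 56 s (limit 72 s). The first grasp closed on air because the fingers are about 36 mm shorter than specified; I corrected for that.

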